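# Draw a locked piston rod to its inspection band and hold it

## Robot

A 6-joint arm with a two-finger parallel gripper is mounted at the origin on the work surface. World frame = base frame: x ahead of the robot, y to its left, z up, the work surface at z = 0. Lengths are in m, angles in degrees, forces in N, time in s.
With the tool pointing down it reaches from about 0.3 to 0.75 m from the base axis. Payload 8.5 kg.
Tool frame: the origin (TCP) lies on the centre line of the jaws, within the pads' length; the fingertips stand 17 mm ahead of it and the grasp point (between the pads) lies 2 mm behind it (env.tip_extent is the distance from the TCP to the fingertips, in m); z points along the fingers, y is the direction in which the jaws open and shut (so a half turn about z gives the same grasp; the last joint's range is limited). The gripper opens to 85 mm and grips with 20 to 120 N. Pads are 22 mm wide; open, the fingers measure 114 mm over their backs; the gripper's body (76 mm by 85 mm) begins 54 mm behind the grasp point. The pads swing forward as they close: fully open they stand 13 mm farther back than shut.
Start: joints at [-81.492, 21.807, 74.336, -0, 83.858, -12.336], TCP at [0.196, -0.514, 0.219] pointing down, gripper open.
Joint ranges: [-178.18, 178.18], [-50.72, 133.34], [12.68, 142.11], [-81.47, 261.47], [9.98, 163.14], [-165.26, 165.26]. Speed limits (degrees/s): [136.94, 136.94, 180, 180, 180, 180].

## Interface

Orientations are given as a 3x3 rotation matrix whose columns are the frame's x, y, z axes.
In Python, from rig import telemetry, get_image, camera_params, close_job, env gives the robot as it stands.
- The arm moves only by the tool apply_moves, never from a script. Its argument "motion" is a list of rows, each an object of numbers: "tx", "ty", "tz": the shift along the tool's x, y, z in cm; "turn": the turn about the tool's z in degrees; "jaw": the gripper's target within -1 to 1 (fully open at 1, half-way at 0, shut at -1). In form: [{"tx": .., "ty": .., "tz": .., "turn": .., "jaw": ..}, ...]. A call has 1 to 5 rows; each row is the pose to reach, as a shift and turn from the pose measured when the call began, along the tool's axes at that moment; what a row does not reach only later rows make up. A row lasts 1/12 s, in which the tool goes at most 41.7 mm and 7.16 degrees, less where a joint would pass 70% of its speed; a pose out of reach is approached as far as the arm can. A call with a gripper value outside its range is refused whole. The fingers move at their own pace and stop on an object; "squeeze" is the grip in N (left out, the last holds). Time passes only in rows, so rows that repeat a pose let the fingers close. It gives the time, the measured TCP pose, the force and the opening at its end, in the units of the state.
- telemetry.observe(): the state, without advancing time (a new reading comes with each control period).
- get_image(name): name is "side" or "top" or "wrist"; returns (picture, depth): 420x560x3 uint8, red, green, blue; 420x560 float32, m along the optical axis (not along the pixel's ray), 0 where there is no reading.
- camera_params(name): a dict with "fx", "fy", "cx", "cy" (pixels), "rvec" (rotation vector, rad) and "tvec" (3), from world to camera coordinates, as OpenCV has them. Camera axes: x right, y down, z forward; pixel columns grow to the right and rows downward; lengths in m; the calibration is good to about 2 mm. A picture is of the moment at which its call begins: read the wrist's pose just before it. camera_params takes no time and is no camera call; for the wrist camera it gives the pose at the moment of the call.
- close_job(): hands the job in, once; it reports no verdict.
The state is a dict: "time_s": time; "q": joint angles; "qvel": joint speeds; "joint_efforts": joint torques, N m; "position": TCP position; "tool_rot": TCP orientation; "ft_force": force on the tool from outside, world axes, zero at the start; "wrist_torque": the same for the moment, N m; "grip_width": finger opening in m.
Only numpy, scipy, OpenCV 4.12 (cv2) and the standard library are available. Lean on these libraries where they do the work, as an engineer would, in place of code of your own. Each camera call takes 0.05 s, during which the arm holds its last target. There are 200 camera calls.

## Task

On the workbench a small air cylinder is clamped leaning in a blue angle vice. Slide its orange lock all the way open, then take the black grip and draw the piston rod out straight along its bore, without forcing it sideways so that it binds, until the whole green band shows while the red band below it is still hidden in the bore. Finish still holding the rod steady there in the gripper, not letting go; do not pull the rod right out, and leave the other things on the bench where they are.

Things in the scene. Friction and masses are not known exactly. Their poses are not given: they have to be found in the camera images.
- vice: Blue angle vice, fixed to the bench, base 150 x 120 x 12 mm; it carries the aluminium air cylinder (56 mm square, 100 mm long) and its lock, 0.17 m tall in all. Origin under the centre of the base, z up. The cylinder leans 20 degrees from upright towards the vice's own -x (roughly towards the robot; the vice is turned up to 26 degrees either way).
- bore_mouth (a point): Centre of the bore's mouth (17 mm wide, 88 mm deep) on the cylinder's upper face, 116 mm above the bench. z: bore axis, out of the bore, 20 degrees from vertical; y: level, the way the lock opens; x: square to both, rising away from the robot. The face is 56 mm square; a dark lock track, 40 mm wide, 7 mm proud, runs from y = 28 to 115 mm.
- lock (a joint): Travel of the orange sliding lock, m: 0 to 0.007 at the start (shut: its two-pronged fork lies round the rod's neck over the collar and blocks the rod), 0.040 at the end stop (fully open). It slides along bore_mouth's +y with about 3 N of friction and stays where it is left.
- lock_post (a point): Centre of the upstanding orange post that moves the lock: 14 x 14 mm, 35 mm tall along z, axes as bore_mouth's. Its foot stands on the lock's flat plate, 5 mm thick, 34 mm wide, whose fork reaches 74 mm from here towards -y. With the lock at 0 it is at y = 60, z = 30.5 mm in bore_mouth's frame; it moves with the lock.
- rod: Steel piston rod with a black cylindrical grip, 0.16 to 0.3 kg, free in the bore with 0.5 mm of play all round. Origin: centre of the black grip, 30 mm in diameter, 30 mm tall; z along the rod, out of the bore. Below the grip: a neck 12 mm thick, 19 mm long; a collar 28 mm in diameter, 6 mm thick, resting on the cylinder's face at the start; then the rod proper, 16 mm thick, 80 mm long.
- collar (a point): Centre of the underside of the rod's collar, 40 mm below the centre of the black grip; z as the rod's. Its distance from bore_mouth is how far the rod is drawn: 0 when fully in. On the rod a green band lies 22 to 35 mm and a red band 50 to 66 mm below this point: the green one is wholly out at 35 mm of pull, the red one begins to show at 50 mm.
- tray: Bystander: grey open tray, 160 x 220 x 35 mm, origin under its centre.
- bush: Bystander: brass bush in the tray, 48 mm in diameter, 30 mm tall, origin under its centre.
- piston: Bystander: aluminium disc in the tray, 48 mm in diameter, 28 mm tall, origin under its centre.
- screwdriver: Bystander: screwdriver with a red handle lying on the bench.
- spanner: Bystander: steel spanner lying on the bench.
- hammer: Bystander: hammer lying on the bench.
- oil: Bystander: yellow oil bottle, 56 mm in diameter, 130 mm tall, origin under its centre.
- jar: Bystander: jar with a steel cap, 66 mm in diameter, 80 mm tall, origin under its centre.
Mind the look-alikes: they are no part of the job. There is more than one size of the vice; the job needs the largest.

How it is judged (in metres and radians):
On the way:
1. the orange lock is slid fully open (at least 35 of 40 mm) while the rod is still in (value of joint lock above 0.035 m and z of collar in the frame of bore_mouth below 0.015 m), for 0.2 s.
At the end, for the whole second after the job is handed in: The rod is drawn out by 33 to 52 mm (green band out, red band in), in line with the bore within 0.06 rad, still (under 20 mm/s), held by the gripper's fingers (over 1.5 N) and pressed against the cylinder by less than 20 N, with the lock open by at least 33 mm (z of collar in the frame of bore_mouth between 0.033 and 0.052 m and angle between the z axis of rod and the z axis of bore_mouth, either way round below 0.06 rad and value of joint lock above 0.033 m and contact force between rod and the fingers above 1.5 N and contact force between rod and vice below 20 N and linear speed of rod below 0.02 m/s); the arm keeps its last pose, push and grip.
It fails at once if the rod binds: it is forced against the cylinder or lock with more than 40 N (contact force between rod and vice above 40 N).
It fails at once if the rod is pulled right out (more than 75 mm) (z of collar in the frame of bore_mouth above 0.075 m).
It fails at once if another thing on the bench is moved by more than 30 mm (distance of any of tray, screwdriver, spanner, oil, jar, bush, piston, hammer from where it was at the start of the episode above 0.03 m).
It also fails if it takes over 42 s, if anything falls off the work surface, if the arm or the gripper's body presses on something with over 40 N, if the wrist force passes 120 N, or if a joint passes its speed limit or range.

## Working session

There is one attempt and no reset: what is moved stays moved. The work goes in short steps, Python scripts to look and compute and a tool call to move; the robot and the scene stay as the last step left them, time stands still between calls to the robot, and variables do not carry over. Pictures are saved under pics/ and viewed, about 8 in all and at most 12, crops included, and the job is handed in when it is done.

Besides the shell and the picture viewer there is one more tool, called as name([rows], argument=value, ...), one row to a line, values as JSON. apply_moves: Moves the arm, as the interface text tells. Its arguments: {"type":"object","properties":{"motion":{"type":"array"},"squeeze":{"type":"number"}},"required":["motion"]}

```bash
ls; mkdir -p pics; cat > h.py <<'E'
import numpy as np, cv2
from rig import telemetry, get_image, camera_params, close_job, env
def cloud(name):
    p=camera_params(name); im,d=get_image(name)
    R=cv2.Rodrigues(np.array(p["rvec"],float))[0]; t=np.array(p["tvec"],float).ravel()
    v,u=np.indices(d.shape)
    c=np.stack([(u-p["cx"])/p["fx"]*d,(v-p["cy"])/p["fy"]*d,d],-1)
    return im,d,(c-t)@R   # world points
def save(im,f): cv2.imwrite("pics/"+f,cv2.cvtColor(im,cv2.COLOR_RGB2BGR))
E
python3 - <<'E'
from h import *
a=[cloud(n) for n in("side","top")]
for n,(im,d,P) in zip(("side","top"),a): np.savez(n+"0.npz",im=im,d=d,P=P); print(n,camera_params(n),(d>0).mean())
save(np.hstack([x[0] for x in a])[:, :],"a.png")
im=cv2.resize(np.vstack([x[0] for x in a]),(400,600)) 
save(a[0][0],"side.png");save(a[1][0],"top.png"); print(telemetry.observe())
E
```

```text
pics
side {'fx': 409.7176671170103, 'fy': 409.7176671170103, 'cx': 283.2690235380072, 'cy': 212.06064266800166, 'rvec': array([ 2.11818191, -0.16305628,  0.06391688]), 'tvec': array([-0.50956165,  0.13172153,  1.18143947])} 0.9959608843537415
top {'fx': 419.5846900585478, 'fy': 419.5846900585478, 'cx': 280.62374548253234, 'cy': 207.42692262392745, 'rvec': array([ 2.15740771, -2.11122768,  0.15364601]), 'tvec': array([-0.0082111 ,  0.52208568,  1.36428155])} 0.9961649659863946
{'time_s': 0.1, 'q': array([-8.14915910e+01,  2.18371587e+01,  7.43773816e+01, -2.16801881e-03,
        8.38577059e+01, -1.23364130e+01]), 'qvel': array([-0.04378423, -0.05646794, -0.15889086, -0.06371912,  0.06997884,
       -0.06261471]), 'joint_efforts': array([ 4.65728837e-03, -4.49219370e+01, -2.31658387e+01, -1.51650429e-04,
        3.64004511e-03,  1.16222782e-05]), 'position': array([ 0.19565341, -0.51374029,  0.21889109]), 'tool_rot': array([[ 9.34546170e-01,  3.55841827e-01, -2.23768547e-04],
       [ 3.55841821e-01, -9.34545375e-01,  1.24148890e-03],
       [ 2.32651816e-04, -1.23985490e-03, -9.99999204e-01]]), 'ft_force': array([-0.23110136, -0.12717127, -0.23258959]), 'wrist_torque': array([-0.00687159, -0.0070241 ,  0.01862704]), 'grip_width': 0.0857061435354856}
```

View pics/side.png

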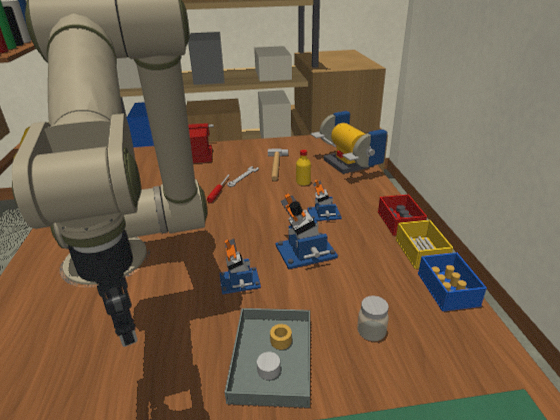

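View pics/top.png

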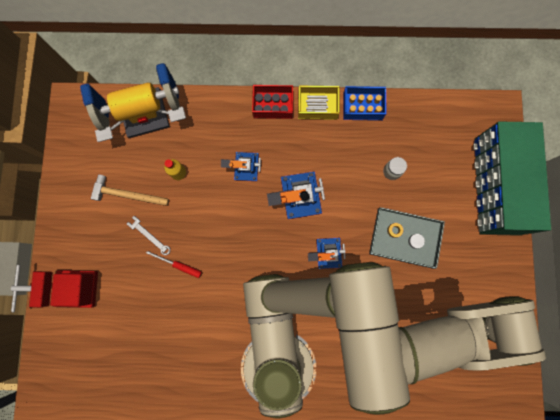

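The images show three blue vices. In the top view they are at (328,252), (300,195) and (245,163). The middle one looks largest, so I'll check its size and enlarge it.

```bash
python3 - <<'E'
from h import *
for n in("top","side"):
    z=np.load(n+"0.npz"); im,P,d=z["im"],z["P"],z["d"]
    hsv=cv2.cvtColor(im,cv2.COLOR_RGB2HSV)
    boxes={"top":[(300,195),(328,252),(245,163)],"side":[(307,232),(240,265),(323,203)]}[n]
    for (u,v) in boxes:
        r=36 if (u,v)==boxes[0] else 24
        sl=np.s_[v-r:v+r,u-r:u+r]; H=hsv[sl].astype(int); Q=P[sl]
        blue=(abs(H[...,0]-110)<14)&(H[...,1]>130)&(Q[...,2]<0.022)&(Q[...,2]>0.004)
        org=(abs(H[...,0]-9)<8)&(H[...,1]>190)&(H[...,2]>120)&(Q[...,2]>.05)
        pb=Q[blue][:,:2]; 
        if len(pb)>5: print(n,(u,v),"base",cv2.minAreaRect((pb*1000).astype(np.float32)))
        q=Q[org]; 
        if len(q): print("  orange n",len(q),"mean",q.mean(0).round(4),"zmax",q[:,2].max().round(4),"top pts",q[q[:,2]>q[:,2].max()-.008].mean(0).round(4))
        if (u,v)==boxes[0]:
            blk=(H[...,2]<60)&(Q[...,2]>.15); q=Q[blk]
            if len(q): print("  black n",len(q),q.mean(0).round(4),q.max(0).round(4),q.min(0).round(4)); vv,uu=np.nonzero(blk); print(uu.mean()+u-r,vv.mean()+v-r)
    u,v=boxes[0]
    c=cv2.resize(im[v-45:v+35,u-50:u+50],None,fx=6 if 0 else 5,fy=5,interpolation=cv2.INTER_CUBIC); save(c,n+"c.png")
a=cv2.imread("pics/topc.png");b=cv2.imread("pics/sidec.png")
cv2.imwrite("pics/crop.png",cv2.resize(np.hstack([a,b]),(800,320)))
E
```

```text
top (300, 195) base ((572.4337158203125, -64.57783508300781), (145.7031707763672, 114.87999725341797), 10.483531951904297)
  orange n 186 mean [ 0.545  -0.0279  0.1325] zmax 0.1648 top pts [ 0.5304 -0.0094  0.1608]
  black n 60 [ 0.5394 -0.0705  0.1676] [ 0.5517 -0.0599  0.1756] [ 0.5271 -0.0817  0.1591]
304.4 195.88333333333333
top (328, 252) base ((376.05120849609375, -161.64451599121094), (94.81780242919922, 75.25692749023438), 3.294471263885498)
  orange n 71 mean [ 0.3617 -0.1391  0.0901] zmax 0.1124 top pts [ 0.3533 -0.1239  0.1094]
top (245, 163) base ((670.0732421875, 127.67621612548828), (74.89424133300781, 96.90835571289062), 88.888427734375)
  orange n 70 mean [0.6571 0.1534 0.0882] zmax 0.1127 top pts [0.6507 0.1679 0.1082]
side (307, 232) base ((596.11962890625, 13.645767211914062), (342.0272216796875, 178.49752807617188), 72.03948974609375)
  orange n 59 mean [ 0.5354 -0.0318  0.1343] zmax 0.1591 top pts [ 0.5275 -0.0126  0.1559]
  black n 98 [ 0.5371 -0.0883  0.1674] [ 0.5551 -0.0609  0.7227] [ 0.3852 -1.0011  0.1502]
295.18367346938777 207.0
side (240, 265) base ((373.5603332519531, -166.13491821289062), (98.36736297607422, 77.46312713623047), 1.7625532150268555)
  orange n 100 mean [ 0.3578 -0.1403  0.0875] zmax 0.1079 top pts [ 0.3504 -0.1282  0.1048]
side (323, 203) base ((667.8120727539062, 122.74760437011719), (79.32550048828125, 97.47052001953125), 87.89910888671875)
  orange n 63 mean [0.6397 0.1173 0.094 ] zmax 0.1429 top pts [ 0.5574 -0.0782  0.1429]
```

View pics/crop.png

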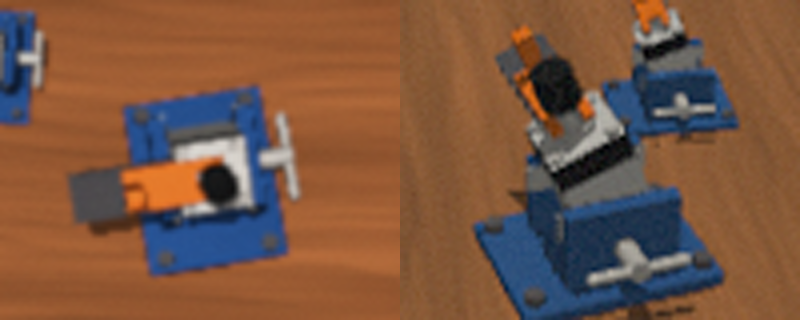

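The middle vice at top (300,195) has a base of 146 x 115 mm, while the others are about 97 x 76 mm, so it is the 150 x 120 one. In the crop the black grip sits at top (304,196). The orange post and dark lock track lie to its left, which is +y. The heights match too: grip top 0.168 m and post top 0.161 m. The yaw is about 10.5°.

I'll move to a hover above it.

apply_moves([
  {"tx": 4, "ty": -2.5, "tz": -1, "turn": 0, "jaw": 1},
  {"tx": 7, "ty": -4.7, "tz": -3, "turn": 0, "jaw": 1},
  {"tx": 10.3, "ty": -7, "tz": -5, "turn": 0, "jaw": 1},
  {"tx": 13.6, "ty": -9.2, "tz": -6, "turn": 0, "jaw": 1},
  {"tx": 16.9, "ty": -11.5, "tz": -7, "turn": 0, "jaw": 1},
])

```text
time_s: 0.52
position: [0.3084, -0.3519, 0.2876]
tool_rot: [[0.935, 0.355, 0.0], [0.355, -0.935, 0.001], [0.0, -0.001, -1.0]]
ft_force: [0.4, 0.3, -0.2]
grip_width: 0.0858
```

apply_moves([
  {"tx": 3.3, "ty": -2.2, "tz": 0, "turn": 0, "jaw": 1},
  {"tx": 6.6, "ty": -4.4, "tz": 0, "turn": 0, "jaw": 1},
  {"tx": 9.9, "ty": -6.6, "tz": 0, "turn": 0, "jaw": 1},
  {"tx": 13.2, "ty": -8.8, "tz": 0, "turn": 0, "jaw": 1},
  {"tx": 16.5, "ty": -11, "tz": 0, "turn": 0, "jaw": 1},
])

```text
time_s: 0.93
position: [0.4242, -0.1885, 0.2877]
tool_rot: [[0.935, 0.355, -0.0], [0.355, -0.935, 0.001], [0.0, -0.001, -1.0]]
ft_force: [0.2, -1.3, -0.1]
grip_width: 0.0852
```

apply_moves([
  {"tx": 3.3, "ty": -2.3, "tz": 0, "turn": 3, "jaw": 1},
  {"tx": 6.6, "ty": -4.6, "tz": 0, "turn": 6, "jaw": 1},
  {"tx": 9.9, "ty": -6.9, "tz": 0, "turn": 9, "jaw": 1},
  {"tx": 13.9, "ty": -9.5, "tz": 0, "turn": 10.4, "jaw": 1},
  {"tx": 13.9, "ty": -9.5, "tz": 0, "turn": 10.4, "jaw": 1},
])

```text
time_s: 1.35
position: [0.5224, -0.0457, 0.2871]
tool_rot: [[0.983, 0.184, -0.0], [0.184, -0.983, 0.003], [0.0, -0.003, -1.0]]
ft_force: [0.7, -0.7, -0.4]
grip_width: 0.0856
```

```bash
python3 - <<'E'
from h import *
print(telemetry.observe()["position"].round(4))
im,d,P=cloud("wrist"); np.savez("wrist0.npz",im=im,d=d,P=P); save(im,"w.png")
hsv=cv2.cvtColor(im,cv2.COLOR_RGB2HSV).astype(int); z=P[...,2]
def st(n,m):
    if m.sum()<5: print(n,m.sum());return
    v,u=np.nonzero(m);q=P[m];print(n,m.sum(),(int(u.mean()),int(v.mean())),q.mean(0).round(4),q.min(0).round(4),q.max(0).round(4))
    print("   rect mm",cv2.minAreaRect((q[:,:2]*1000).astype(np.float32)))
st("blk",(hsv[...,2]<60)&(z>.13)&(z<.19))
org=(abs(hsv[...,0]-9)<8)&(hsv[...,1]>180)
st("post top",org&(z>.157)&(z<.17)); st("plate",org&(z<.14)&(z>.11))
st("base",(abs(hsv[...,0]-110)<14)&(hsv[...,1]>130)&(z<.018)&(z>.006))
E
```

```text
[ 0.5224 -0.0457  0.2871]
blk 1014 (305, 178) [ 0.5452 -0.0687  0.164 ] [ 0.1284 -0.0858  0.13  ] [0.5676 0.1653 0.1731]
   rect mm ((362.555419921875, 73.99019622802734), (90.67070770263672, 494.4682312011719), 58.31798553466797)
post top 208 (240, 180) [ 0.5314 -0.0071  0.161 ] [ 0.523  -0.0754  0.157 ] [0.5385 0.0006 0.1645]
   rect mm ((532.2404174804688, -37.28305435180664), (15.135710716247559, 75.56816101074219), 2.745866537094116)
plate 1651 (269, 160) [ 0.5506 -0.0316  0.1299] [ 0.527  -0.0863  0.11  ] [0.6548 0.1704 0.1399]
   rect mm ((584.572998046875, 51.585670471191406), (264.3881530761719, 79.27920532226562), 75.46562957763672)
base 5099 (261, 115) [ 0.583  -0.0156  0.0107] [ 0.3279 -0.1997  0.0061] [0.7133 0.1679 0.0179]
   rect mm ((561.266357421875, -49.49073791503906), (460.6759338378906, 217.85081481933594), 44.801570892333984)
```

View pics/w.png

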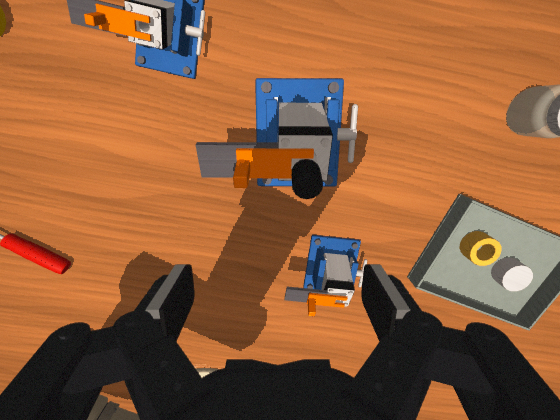

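The wrist view shows the vice base aligned with the image axes, so the yaw looks right. The grip is at (306,180) and the post at (242,172). Next I'll refine with masks limited to the vice.

```bash
python3 - <<'E'
from h import *
w=np.load("wrist0.npz"); im,P=w["im"],w["P"]; z=P[...,2]
hsv=cv2.cvtColor(im,cv2.COLOR_RGB2HSV).astype(int)
box=np.zeros(z.shape,bool); box[70:200,195:365]=1
base=box&(abs(hsv[...,0]-110)<14)&(hsv[...,1]>130)&(z<.018)&(z>.006)
r=cv2.minAreaRect((P[base][:,:2]*1000).astype(np.float32)); print("base",r)
yaw=np.radians(r[2] if r[1][0]>r[1][1] else r[2]-90); print(np.degrees(yaw))
org=box&(abs(hsv[...,0]-9)<8)&(hsv[...,1]>180)
s,c=np.sin(np.radians(20)),np.cos(np.radians(20))
# plate edges -> yaw check; also track line
for yaw in (yaw,):
    cy,sy=np.cos(yaw),np.sin(yaw)
    b=np.array([-s*cy,-s*sy,c]); y=np.array([-sy,cy,0]); x=np.array([c*cy,c*sy,s])
    m=box&(hsv[...,2]<60)&(z>.145)&(z<.185); m[:,:285]=0
    q=P[m]; h=q@b; top=q[h>np.percentile(h,90)-.004]
    print("h90",np.percentile(h,90),"grip y range",(q@y).min(),(q@y).max(),"top disc x",(top@x).min(),(top@x).max(),len(top))
    gy=((q@y).min()+(q@y).max())/2; gx=((top@x).min()+(top@x).max())/2
    mouth=gx*x+gy*y+(np.percentile(h,90)-.055)*b; print("mouth",mouth.round(4))
    pm=org.copy(); pm[:,270:]=0; q=(P[pm]-mouth)@np.stack([x,y,b],1); t=q[(q[:,2]>.043)]
    print("post top local min/max/mean",t.min(0).round(4),t.max(0).round(4),np.median(t,0).round(4),len(t))
    g=org&((P-mouth)@b<.02); q=(P[g]-mouth)@np.stack([x,y,b],1); print("plate local",np.percentile(q,[1,50,99],axis=0).round(4))
E
```

```text
base ((571.8594360351562, -24.163589477539062), (158.17233276367188, 199.58767700195312), 10.518829345703125)
-79.48117065429688
h90 0.10445807941005802 grip y range 0.5036434520302198 0.5399279474178402 top disc x 0.2008168305730866 0.2252589880259244 358
mouth [ 0.5465 -0.0849  0.1193]
post top local min/max/mean [-0.0761 -0.0082  0.043 ] [0.0702 0.0652 0.3182] [-0.0621  0.0047  0.0636] 396
plate local [[-0.1967 -0.0678 -0.1403]
 [-0.1125  0.0282 -0.0754]
 [ 0.0384  0.1158  0.0198]]
```

```bash
cat > f.py <<'E'
from h import *
s,c=np.sin(np.radians(20)),np.cos(np.radians(20)); yw=np.radians(10.5); cy,sy=np.cos(yw),np.sin(yw)
b=np.array([-s*cy,-s*sy,c]); y=np.array([-sy,cy,0]); x=np.array([c*cy,c*sy,s]); F=np.stack([x,y,b],1)
def measure(im,P,box,ext=.055):
    hsv=cv2.cvtColor(im,cv2.COLOR_RGB2HSV).astype(int); z=P[...,2]
    m=box&(hsv[...,2]<60)&(np.linalg.norm(P-[.545,-.07,.17],axis=2)<.035+ext-.055)
    q=P[m]; h=np.percentile(q@b,90); t=q[q@b>h-.004]@F; lo,hi=np.percentile(t,[1,99],axis=0)
    mouth=F@np.array([(lo[0]+hi[0])/2,(lo[1]+hi[1])/2,h-ext])
    print("grip top size",(hi-lo).round(4),"mouth",mouth.round(4))
    org=(abs(hsv[...,0]-9)<8)&(hsv[...,1]>180)&box
    L=(P-mouth)@F; k=org&(L[...,2]>.035)&(L[...,2]<.06)&(abs(L[...,0])<.03)
    t=L[k&(L[...,2]>.044)&(L[...,1]>.03)]; print("post top",len(t),*np.percentile(t,[2,50,98],axis=0).round(4))
    g=org&(L[...,2]>.004)&(L[...,2]<.02)&(abs(L[...,0])<.03); print("plate",*np.percentile(L[g],[1,50,99],axis=0).round(4))
    return mouth
E
python3 - <<'E'
from f import *
w=np.load("wrist0.npz"); box=np.zeros(w["d"].shape,bool); box[70:210,195:365]=1
measure(w["im"],w["P"],box)
w=np.load("top0.npz"); measure(w["im"],w["P"],np.ones(w["d"].shape,bool))
E
```

```text
grip top size [0.0272 0.0274 0.0043] mouth [ 0.5577 -0.0679  0.117 ]
post top 182 [-0.0063  0.0584  0.0445] [0.0008 0.0648 0.0472] [0.0062 0.0717 0.0485]
plate [-0.0168 -0.0065  0.0079] [0.0059 0.0367 0.0125] [0.0165 0.0709 0.0179]
grip top size [0.0251 0.0214 0.0065] mouth [ 0.557  -0.0676  0.1189]
post top 11 [-0.0068  0.0593  0.0443] [0.0001 0.0658 0.0455] [0.0053 0.0714 0.0477]
plate [-0.017  0.001  0.005] [0.0015 0.0382 0.0102] [0.0156 0.0693 0.0162]
```

Both views agree on the mouth, about (0.5577, -0.0679, 0.116). The post is at local y ≈ 65 mm, so the lock is at about 5 mm. I'll straddle the post with the jaws along y and drag it.

apply_moves([
  {"tx": 1.5, "ty": -3.7, "tz": 0, "turn": 0, "jaw": -0.3},
  {"tx": 1.5, "ty": -3.7, "tz": 2.5, "turn": 0, "jaw": -0.3},
  {"tx": 1.5, "ty": -3.7, "tz": 5, "turn": 0, "jaw": -0.3},
  {"tx": 1.5, "ty": -3.7, "tz": 7.5, "turn": 0, "jaw": -0.3},
  {"tx": 1.5, "ty": -3.7, "tz": 8.5, "turn": 0, "jaw": -0.3},
], squeeze=25)

```text
time_s: 1.82
position: [0.5278, -0.0083, 0.1988]
tool_rot: [[0.983, 0.185, -0.006], [0.185, -0.983, 0.003], [-0.006, -0.004, -1.0]]
ft_force: [0.8, -0.4, -0.3]
grip_width: 0.0301
```

apply_moves([
  {"tx": 0, "ty": 0, "tz": 0.2, "turn": 0, "jaw": -0.3},
  {"tx": 0, "ty": 0, "tz": 0.2, "turn": 0, "jaw": -0.3},
])

```text
time_s: 1.98
position: [0.527, -0.009, 0.196]
tool_rot: [[0.983, 0.184, -0.009], [0.184, -0.983, 0.003], [-0.008, -0.005, -1.0]]
ft_force: [0.0, 0.3, 0.5]
grip_width: 0.0296
```

apply_moves([
  {"tx": 0.45, "ty": -0.15, "tz": 1.5, "turn": 0, "jaw": -0.3},
  {"tx": 0.45, "ty": -0.15, "tz": 3, "turn": 0, "jaw": -0.3},
  {"tx": 0.45, "ty": -0.15, "tz": 4.1, "turn": 0, "jaw": -0.3},
  {"tx": 0.45, "ty": -0.15, "tz": 4.1, "turn": 0, "jaw": -0.3},
])

```text
time_s: 2.32
position: [0.5302, -0.007, 0.1541]
tool_rot: [[0.983, 0.183, -0.011], [0.183, -0.983, 0.004], [-0.01, -0.006, -1.0]]
ft_force: [0.5, 0.3, -0.2]
grip_width: 0.0299
```

apply_moves([
  {"tx": 0, "ty": 0, "tz": 0, "turn": 0, "jaw": -0.8},
  {"tx": 0, "ty": 0, "tz": 0, "turn": 0, "jaw": -0.8},
  {"tx": 0, "ty": 0, "tz": 0, "turn": 0, "jaw": -0.8},
  {"tx": 0, "ty": 0, "tz": 0, "turn": 0, "jaw": -0.8},
], squeeze=20)

```text
time_s: 2.65
position: [0.5305, -0.0072, 0.155]
tool_rot: [[0.983, 0.183, -0.009], [0.183, -0.983, 0.003], [-0.009, -0.005, -1.0]]
ft_force: [-0.5, 0.3, -0.7]
grip_width: 0.0085
```

The width closed to 8.5 mm on a 14 mm post, so the post isn't between the pads. I'll look.

```bash
python3 - <<'E'
from f import *
print(telemetry.observe()["grip_width"])
im,d,P=cloud("wrist"); s1=get_image("side")[0]; t1=get_image("top")[0]
a=cv2.resize(im,(800,600))[0:400]; bb=cv2.resize(s1[170:270,250:350],(400,400),interpolation=cv2.INTER_CUBIC)
save(np.hstack([cv2.resize(im,(533,400)),cv2.resize(bb,(267,267)).repeat(1,0) if 0 else cv2.copyMakeBorder(cv2.resize(bb,(267,267)),0,133,0,0,cv2.BORDER_CONSTANT)]),"v2.png")
E
```

```text
0.008532615154503665
```

View pics/v2.png

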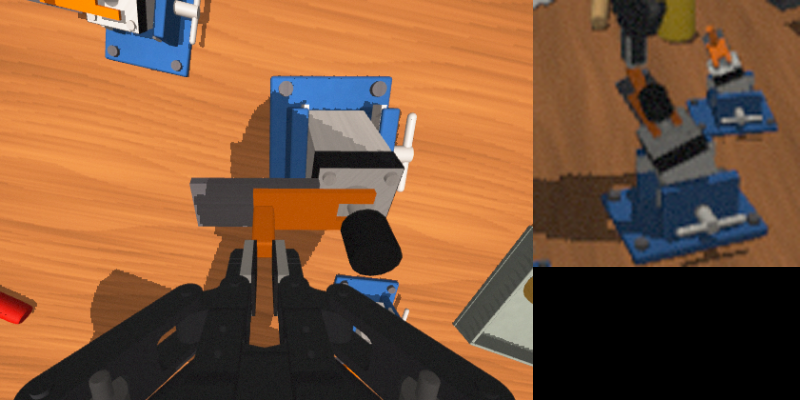

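```bash
python3 - <<'E'
from f import *
st=telemetry.observe(); print(st["position"],env.tip_extent)
im,d,P=cloud("wrist"); np.savez("wrist1.npz",im=im,d=d,P=P)
mouth=np.array([.5577,-.0679,.116]); L=(P-mouth)@F
T=(P-st["position"])@st["tool_rot"]
for v in (215,230,245,255,262,270,280,300,320):
    print(v,[(u,im[v,u].tolist(),(T[v,u]*1000).round(0).tolist(),(L[v,u]*1000).round(0).tolist()) for u in (262,279,295)])
E
```

```text
[ 0.53029501 -0.00701887  0.15445055] 0.017
215 [(262, [65, 60, 61], [14.0, -10.0, 31.0], [1.0, 75.0, 8.0]), (279, [183, 84, 0], [17.0, 1.0, 23.0], [6.0, 64.0, 14.0]), (295, [184, 82, 0], [17.0, 11.0, 24.0], [6.0, 54.0, 13.0])]
230 [(262, [70, 64, 65], [1.0, -11.0, 36.0], [-13.0, 76.0, 8.0]), (279, [173, 80, 6], [12.0, 1.0, 10.0], [6.0, 64.0, 28.0]), (295, [185, 85, 0], [4.0, 12.0, 29.0], [-8.0, 53.0, 13.0])]
245 [(262, [133, 80, 43], [-67.0, -18.0, 154.0], [-119.0, 83.0, -79.0]), (279, [176, 82, 11], [8.0, 1.0, -2.0], [6.0, 64.0, 41.0]), (295, [126, 75, 43], [-67.0, 20.0, 154.0], [-119.0, 45.0, -79.0])]
255 [(262, [110, 107, 100], [11.0, -8.0, -20.0], [15.0, 73.0, 56.0]), (279, [208, 100, 14], [5.0, 1.0, -8.0], [5.0, 64.0, 47.0]), (295, [111, 107, 100], [11.0, 9.0, -20.0], [16.0, 56.0, 57.0])]
262 [(262, [111, 105, 100], [11.0, -8.0, -27.0], [18.0, 72.0, 63.0]), (279, [186, 85, 4], [0.0, 1.0, -8.0], [1.0, 64.0, 49.0]), (295, [111, 105, 99], [11.0, 9.0, -28.0], [18.0, 56.0, 63.0])]
270 [(262, [109, 105, 98], [11.0, -7.0, -35.0], [21.0, 72.0, 70.0]), (279, [151, 73, 17], [-7.0, 1.0, -5.0], [-6.0, 64.0, 48.0]), (295, [110, 105, 97], [11.0, 8.0, -35.0], [21.0, 57.0, 70.0])]
280 [(262, [110, 105, 99], [11.0, -7.0, -44.0], [24.0, 71.0, 79.0]), (279, [127, 76, 43], [-114.0, 2.0, 155.0], [-163.0, 64.0, -64.0]), (295, [109, 104, 95], [11.0, 8.0, -44.0], [24.0, 57.0, 79.0])]
300 [(262, [21, 23, 22], [7.0, -6.0, -52.0], [23.0, 71.0, 88.0]), (279, [125, 75, 39], [-143.0, 2.0, 155.0], [-190.0, 63.0, -54.0]), (295, [26, 29, 28], [12.0, 7.0, -59.0], [30.0, 58.0, 92.0])]
320 [(262, [28, 25, 30], [2.0, -6.0, -58.0], [21.0, 71.0, 95.0]), (279, [135, 81, 46], [-173.0, 2.0, 156.0], [-219.0, 63.0, -44.0]), (295, [27, 26, 29], [9.0, 6.0, -67.0], [30.0, 58.0, 101.0])]
```

```bash
python3 - <<'E'
from f import *
im,d,P=cloud("side"); np.savez("side1.npz",im=im,d=d,P=P)
st=telemetry.observe(); T=(P-st["position"])@st["tool_rot"]
for v in range(180,204,2): print(v,[(u,im[v,u].tolist(),(T[v,u]*1000).round(0).astype(int).tolist()) for u in (284,287,290,293)])
save(cv2.resize(im[150:225,245:345],(800,600),interpolation=cv2.INTER_CUBIC),"s3.png")
E
```

```text
180 [(284, [26, 31, 27], [-13, 4, -56]), (287, [27, 28, 28], [-13, 31, -69]), (290, [27, 27, 27], [-12, 51, -79]), (293, [17, 22, 15], [-2, 46, -74])]
182 [(284, [27, 30, 34], [-16, 14, -55]), (287, [26, 30, 28], [-14, 32, -64]), (290, [32, 33, 34], [-6, 35, -64]), (293, [26, 30, 31], [3, 33, -61])]
184 [(284, [49, 46, 47], [-11, -1, -41]), (287, [20, 26, 27], [-15, 36, -60]), (290, [19, 29, 30], [-7, 38, -59]), (293, [110, 71, 46], [140, -343, 157])]
186 [(284, [53, 54, 52], [-10, -3, -33]), (287, [21, 25, 24], [-9, 20, -45]), (290, [23, 28, 30], [1, 15, -41]), (293, [128, 82, 49], [136, -332, 159])]
188 [(284, [49, 50, 47], [-9, -8, -24]), (287, [21, 26, 22], [-9, 18, -38]), (290, [22, 30, 30], [-1, 21, -37]), (293, [129, 82, 47], [129, -313, 156])]
190 [(284, [48, 51, 48], [-10, -4, -20]), (287, [22, 30, 32], [-9, 18, -32]), (290, [30, 25, 29], [0, 18, -29]), (293, [129, 82, 49], [125, -300, 158])]
192 [(284, [57, 57, 53], [-9, -8, -11]), (287, [24, 20, 20], [-8, 16, -24]), (290, [16, 18, 28], [1, 15, -22]), (293, [126, 83, 48], [118, -282, 156])]
194 [(284, [126, 87, 53], [83, -282, 157]), (287, [67, 67, 66], [-9, 19, -19]), (290, [92, 77, 66], [2, 11, -13]), (293, [125, 79, 46], [115, -272, 158])]
196 [(284, [120, 74, 44], [80, -272, 159]), (287, [117, 57, 16], [-6, 8, -6]), (290, [103, 67, 46], [5, 3, -2]), (293, [92, 67, 54], [109, -257, 157])]
198 [(284, [120, 84, 60], [74, -256, 158]), (287, [120, 60, 19], [-6, 9, 0]), (290, [120, 60, 13], [4, 7, 2]), (293, [48, 45, 46], [27, -32, 28])]
200 [(284, [40, 45, 46], [4, -48, 39]), (287, [119, 64, 25], [-6, 8, 6]), (290, [122, 66, 26], [4, 6, 9]), (293, [43, 45, 45], [24, -24, 29])]
202 [(284, [47, 49, 47], [-1, -33, 37]), (287, [67, 44, 28], [-3, 0, 18]), (290, [118, 61, 20], [3, 9, 14]), (293, [12, 18, 18], [-5, 55, -13])]
```

View pics/s3.png

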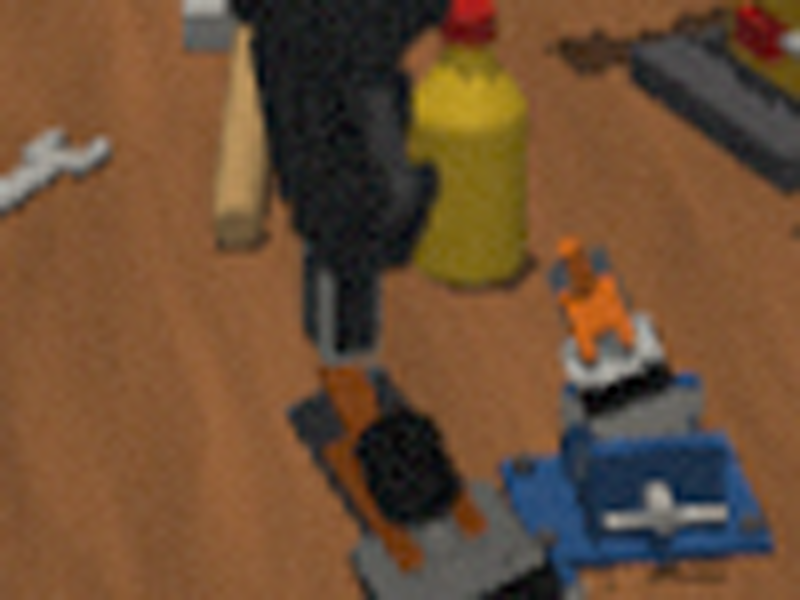

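Both the wrist and side views put the real fingertips about 14 mm *behind* the reported TCP, not 17 mm ahead. That is about 31 mm higher than the spec says, with no lateral error. I'll reopen the jaws, lower 30 mm and watch the force.

apply_moves([
  {"tx": 0, "ty": 0, "tz": 0, "turn": 0, "jaw": -0.3},
  {"tx": 0, "ty": 0, "tz": 0, "turn": 0, "jaw": -0.3},
  {"tx": 0.05, "ty": 0, "tz": 1, "turn": 0, "jaw": -0.3},
  {"tx": 0.05, "ty": 0, "tz": 2, "turn": 0, "jaw": -0.3},
  {"tx": 0.05, "ty": 0, "tz": 2.7, "turn": 0, "jaw": -0.3},
])

```text
time_s: 3.32
position: [0.53, -0.0067, 0.1258]
tool_rot: [[0.983, 0.183, -0.012], [0.184, -0.983, 0.004], [-0.011, -0.006, -1.0]]
ft_force: [1.0, -0.0, 0.0]
grip_width: 0.03
```

apply_moves([
  {"tx": 0, "ty": 0, "tz": 0, "turn": 0, "jaw": -0.8},
  {"tx": 0, "ty": 0, "tz": 0, "turn": 0, "jaw": -0.8},
  {"tx": 0, "ty": 0, "tz": 0, "turn": 0, "jaw": -0.8},
  {"tx": 0, "ty": 0, "tz": 0, "turn": 0, "jaw": -0.8},
])

```text
time_s: 3.65
position: [0.5294, -0.0066, 0.1247]
tool_rot: [[0.983, 0.183, -0.014], [0.184, -0.983, 0.004], [-0.013, -0.007, -1.0]]
ft_force: [1.9, -0.5, -15.0]
grip_width: 0.0136
```

The post is gripped at 13.6 mm. Now I'll drag it towards +y, which is tool -y.

apply_moves([
  {"tx": 0, "ty": -0.6, "tz": 0, "turn": 0, "jaw": -0.8},
  {"tx": 0, "ty": -1.2, "tz": 0, "turn": 0, "jaw": -0.8},
  {"tx": 0, "ty": -1.8, "tz": 0, "turn": 0, "jaw": -0.8},
  {"tx": 0, "ty": -2.4, "tz": 0, "turn": 0, "jaw": -0.8},
  {"tx": 0, "ty": -2.4, "tz": 0, "turn": 0, "jaw": -0.8},
])

```text
time_s: 4.07
position: [0.5247, 0.0186, 0.1248]
tool_rot: [[0.983, 0.184, -0.015], [0.184, -0.983, 0.006], [-0.013, -0.008, -1.0]]
ft_force: [3.5, 3.4, -13.1]
grip_width: 0.0137
```

apply_moves([
  {"tx": 0, "ty": -0.3, "tz": 0, "turn": 0, "jaw": -0.8},
  {"tx": 0, "ty": -0.6, "tz": 0, "turn": 0, "jaw": -0.8},
  {"tx": 0, "ty": -0.8, "tz": 0, "turn": 0, "jaw": -0.8},
  {"tx": 0, "ty": -0.8, "tz": 0, "turn": 0, "jaw": -0.8},
])

```text
time_s: 4.4
position: [0.5231, 0.027, 0.1248]
tool_rot: [[0.983, 0.185, -0.015], [0.185, -0.983, 0.006], [-0.013, -0.009, -1.0]]
ft_force: [2.5, 1.0, -14.6]
grip_width: 0.0137
```

apply_moves([
  {"tx": 0, "ty": -0.15, "tz": 0, "turn": 0, "jaw": -0.8},
  {"tx": 0, "ty": -0.3, "tz": 0, "turn": 0, "jaw": -0.8},
  {"tx": 0, "ty": -0.3, "tz": 0, "turn": 0, "jaw": -0.8},
])

```text
time_s: 4.65
position: [0.5231, 0.0276, 0.1247]
tool_rot: [[0.983, 0.184, -0.014], [0.184, -0.983, 0.001], [-0.013, -0.004, -1.0]]
ft_force: [4.4, -13.8, -17.0]
grip_width: 0.0131
```

Travel was about 35 mm, and it ended against the stop with a 14 N reaction. I'll release, lift and check.

apply_moves([
  {"tx": 0, "ty": 0, "tz": 0, "turn": 0, "jaw": -0.3},
  {"tx": 0, "ty": 0, "tz": 0, "turn": 0, "jaw": -0.3},
  {"tx": 0, "ty": 0, "tz": -2, "turn": 0, "jaw": -0.3},
  {"tx": 0, "ty": 0, "tz": -5, "turn": 0, "jaw": -0.3},
  {"tx": 0, "ty": 0, "tz": -8, "turn": 0, "jaw": 0.5},
])

```text
time_s: 5.07
position: [0.5239, 0.028, 0.2066]
tool_rot: [[0.983, 0.185, -0.014], [0.185, -0.983, 0.002], [-0.013, -0.005, -1.0]]
ft_force: [1.1, -0.4, 0.1]
grip_width: 0.0408
```

apply_moves([
  {"tx": 0, "ty": 3.3, "tz": 0, "turn": 0, "jaw": 0.4},
  {"tx": 0, "ty": 6.6, "tz": 0, "turn": 0, "jaw": 0.4},
  {"tx": 0, "ty": 9.9, "tz": 0, "turn": 0, "jaw": 0.4},
  {"tx": 0, "ty": 9.9, "tz": 0, "turn": 0, "jaw": 0.4},
])

```text
time_s: 5.4
position: [0.5433, -0.0736, 0.2073]
tool_rot: [[0.983, 0.181, -0.011], [0.181, -0.983, 0.001], [-0.011, -0.003, -1.0]]
ft_force: [-0.5, -0.0, 0.0]
grip_width: 0.0598
```

```bash
python3 - <<'E'
from f import *
st=telemetry.observe(); print(st["position"].round(4),st["tool_rot"].round(3),st["grip_width"])
im,d,P=cloud("wrist"); save(im,"w2.png"); np.savez("wrist2.npz",im=im,d=d,P=P)
m=measure(im,P,np.ones(d.shape,bool))
i2,d2,P2=cloud("top"); measure(i2,P2,np.ones(d2.shape,bool))
E
```

```text
[ 0.5433 -0.0736  0.2073] [[ 0.983  0.181 -0.011]
 [ 0.181 -0.983  0.001]
 [-0.011 -0.003 -1.   ]] 0.0598024247929908
grip top size [0.0275 0.0268 0.0045] mouth [ 0.5578 -0.0679  0.1169]
post top 163 [-0.0064  0.0927  0.0441] [0.0014 0.0959 0.0465] [0.0065 0.1059 0.0482]
plate [-0.0173  0.026   0.0074] [0.0086 0.0488 0.0123] [0.0167 0.1056 0.0193]
grip top size [0.0148 0.0244 0.0063] mouth [ 0.5541 -0.0663  0.1169]Traceback (most recent call last):
  File "<stdin>", line 5, in <module>
  File "f.py", line 12, in measure
    t=L[k&(L[...,2]>.044)&(L[...,1]>.03)]; print("post top",len(t),*np.percentile(t,[2,50,98],axis=0).round(4))
                                                                    ~~~~~~~~~~~~~^^^^^^^^^^^^^^^^^^^^
    return _quantile_unchecked(
        a, q, axis, out, overwrite_input, method, keepdims, weights)
    return _ureduce(a,
                    func=_quantile_ureduce_func,
    ...<5 lines>...
                    overwrite_input=overwrite_input,
                    method=method)
    r = func(a, **kwargs)
    result = _quantile(arr,
                       quantiles=q,
    ...<2 lines>...
                       out=out,
                       weights=wgt)
    slices_having_nans = np.isnan(arr[-1, ...])
                                  ~~~^^^^^^^^^
IndexError: index -1 is out of bounds for axis 0 with size 0
```

View pics/w2.png

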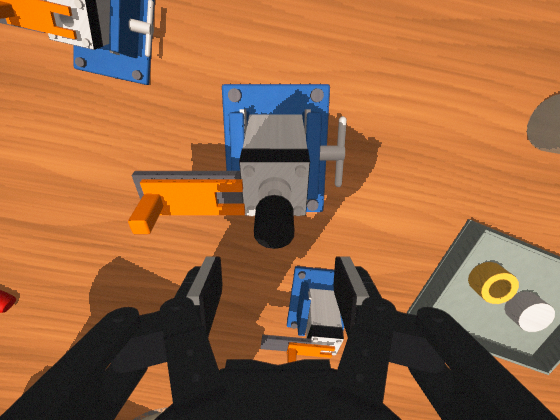

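The post is now centred at y ≈ 99.5 mm and the fork end at y = 26 mm, so the lock is at about 40 mm and fully open. In the image the post is at (145,215), the grip at (274,222), and the collar is still seated. I'll go down onto the grip.

apply_moves([
  {"tx": 0.1, "ty": -0.3, "tz": 2.5, "turn": 0, "jaw": 0.3},
  {"tx": 0.1, "ty": -0.3, "tz": 5, "turn": 0, "jaw": 0.1},
  {"tx": 0.1, "ty": -0.3, "tz": 7.2, "turn": 0, "jaw": 0},
  {"tx": 0.1, "ty": -0.3, "tz": 8.1, "turn": 0, "jaw": 0},
  {"tx": 0.1, "ty": -0.3, "tz": 8.1, "turn": 0, "jaw": 0},
])

```text
time_s: 5.92
position: [0.541, -0.0652, 0.125]
tool_rot: [[0.983, 0.184, -0.015], [0.184, -0.983, 0.004], [-0.014, -0.007, -1.0]]
ft_force: [-0.4, 0.2, 0.1]
grip_width: 0.0428
```

apply_moves([
  {"tx": 0, "ty": 0, "tz": 0, "turn": 0, "jaw": -0.15},
  {"tx": 0, "ty": 0, "tz": 0, "turn": 0, "jaw": -0.15},
])

```text
time_s: 6.08
position: [0.542, -0.066, 0.1266]
tool_rot: [[0.983, 0.185, -0.012], [0.185, -0.983, 0.001], [-0.012, -0.003, -1.0]]
ft_force: [1.9, -6.4, -4.8]
grip_width: 0.0364
```

The tool is about 5 mm off in y and one pad is touching lightly. I'll reopen, centre and then close.

apply_moves([
  {"tx": 0, "ty": 0.2, "tz": 0, "turn": 0, "jaw": 0},
  {"tx": 0, "ty": 0.46, "tz": 0, "turn": 0, "jaw": 0},
  {"tx": 0, "ty": 0.46, "tz": 0.1, "turn": 0, "jaw": 0},
  {"tx": 0, "ty": 0.46, "tz": 0.1, "turn": 0, "jaw": 0},
])

```text
time_s: 6.42
position: [0.543, -0.0705, 0.1261]
tool_rot: [[0.983, 0.185, -0.011], [0.185, -0.983, 0.001], [-0.011, -0.003, -1.0]]
ft_force: [-0.3, 0.2, 0.2]
grip_width: 0.0429
```

apply_moves([
  {"tx": 0, "ty": 0, "tz": 0, "turn": 0, "jaw": -0.18},
  {"tx": 0, "ty": 0, "tz": 0, "turn": 0, "jaw": -0.18},
])

```text
time_s: 6.58
position: [0.5431, -0.0704, 0.1263]
tool_rot: [[0.983, 0.185, -0.011], [0.185, -0.983, 0.001], [-0.01, -0.003, -1.0]]
ft_force: [-0.6, 0.1, -0.4]
grip_width: 0.0351
```

apply_moves([
  {"tx": 0, "ty": 0, "tz": 0, "turn": 0, "jaw": -0.5},
  {"tx": 0, "ty": 0, "tz": 0, "turn": 0, "jaw": -0.5},
  {"tx": 0, "ty": 0, "tz": 0, "turn": 0, "jaw": -0.5},
  {"tx": 0, "ty": 0, "tz": 0, "turn": 0, "jaw": -0.5},
], squeeze=25)

```text
time_s: 6.92
position: [0.5431, -0.0704, 0.1264]
tool_rot: [[0.983, 0.185, -0.011], [0.185, -0.983, 0.001], [-0.01, -0.003, -1.0]]
ft_force: [-0.7, 0.4, 1.6]
grip_width: 0.0292
```

The grip is closed at 29.2 mm with balanced forces. I'll draw along the bore axis; per cm that is tx -0.35, tz -0.94.

apply_moves([
  {"tx": -0.07, "ty": 0, "tz": -0.19, "turn": 0, "jaw": -0.5},
  {"tx": -0.14, "ty": 0, "tz": -0.37, "turn": 0, "jaw": -0.5},
  {"tx": -0.21, "ty": 0, "tz": -0.56, "turn": 0, "jaw": -0.5},
  {"tx": -0.28, "ty": 0, "tz": -0.75, "turn": 0, "jaw": -0.5},
  {"tx": -0.35, "ty": 0, "tz": -0.94, "turn": 0, "jaw": -0.5},
])

```text
time_s: 7.33
position: [0.5396, -0.071, 0.136]
tool_rot: [[0.983, 0.185, -0.011], [0.185, -0.983, 0.001], [-0.011, -0.003, -1.0]]
ft_force: [0.5, -0.1, -2.2]
grip_width: 0.0296
```

apply_moves([
  {"tx": -0.07, "ty": 0, "tz": -0.19, "turn": 0, "jaw": -0.5},
  {"tx": -0.17, "ty": 0, "tz": -0.47, "turn": 0, "jaw": -0.5},
  {"tx": -0.28, "ty": 0, "tz": -0.75, "turn": 0, "jaw": -0.5},
  {"tx": -0.38, "ty": 0, "tz": -1.03, "turn": 0, "jaw": -0.5},
  {"tx": -0.49, "ty": 0, "tz": -1.31, "turn": 0, "jaw": -0.5},
])

```text
time_s: 7.75
position: [0.5348, -0.0719, 0.1494]
tool_rot: [[0.983, 0.185, -0.011], [0.185, -0.983, 0.001], [-0.011, -0.003, -1.0]]
ft_force: [0.2, 0.0, -2.3]
grip_width: 0.0294
```

apply_moves([
  {"tx": -0.1, "ty": 0, "tz": -0.28, "turn": 0, "jaw": -0.5},
  {"tx": -0.24, "ty": 0, "tz": -0.65, "turn": 0, "jaw": -0.5},
  {"tx": -0.38, "ty": 0, "tz": -1.03, "turn": 0, "jaw": -0.5},
  {"tx": -0.52, "ty": 0, "tz": -1.4, "turn": 0, "jaw": -0.5},
  {"tx": -0.63, "ty": 0, "tz": -1.69, "turn": 0, "jaw": -0.5},
])

```text
time_s: 8.17
position: [0.5286, -0.0731, 0.1669]
tool_rot: [[0.983, 0.185, -0.011], [0.185, -0.983, 0.001], [-0.01, -0.003, -1.0]]
ft_force: [0.4, 0.9, -1.3]
grip_width: 0.0292
```

apply_moves([
  {"tx": 0, "ty": 0, "tz": 0, "turn": 0, "jaw": -0.5},
  {"tx": 0, "ty": 0, "tz": 0, "turn": 0, "jaw": -0.5},
  {"tx": 0, "ty": 0, "tz": 0, "turn": 0, "jaw": -0.5},
  {"tx": 0, "ty": 0, "tz": 0, "turn": 0, "jaw": -0.5},
])

```text
time_s: 8.5
position: [0.5286, -0.0731, 0.1668]
tool_rot: [[0.983, 0.185, -0.011], [0.185, -0.983, 0.001], [-0.011, -0.003, -1.0]]
ft_force: [-0.3, 0.6, -1.4]
grip_width: 0.0295
```

```bash
python3 - <<'E'
from f import *
st=telemetry.observe(); print(st["position"].round(4),st["ft_force"].round(2),st["grip_width"],abs(st["qvel"]).max())
print("pull",(st["position"]-[.5431,-.0704,.1264])@F)
im,d,P=cloud("wrist"); hsv=cv2.cvtColor(im,cv2.COLOR_RGB2HSV).astype(int)
L=(P-[.5578,-.0679,.116])@F; near=(abs(L[...,0])<.02)&(abs(L[...,1])<.02)&(L[...,2]>-.02)&(L[...,2]<.1)
for n,m in (("green",(abs(hsv[...,0]-60)<20)&(hsv[...,1]>100)&near),("red",((hsv[...,0]<6)|(hsv[...,0]>174))&(hsv[...,1]>120)&near)):
    print(n,m.sum(), np.percentile(L[m][:,2],[2,98]).round(4) if m.sum() else "")
s1,d1,P1=cloud("side")
a=cv2.resize(im,(560,420)); c=cv2.resize(s1[165:245,265:345],(240,240),interpolation=cv2.INTER_CUBIC)
save(np.hstack([a,cv2.copyMakeBorder(c,0,180,0,0,cv2.BORDER_CONSTANT)]),"end.png")
E
```

```text
[ 0.5286 -0.0731  0.1668] [-0.31  0.57 -1.42] 0.02952714967531693 0.14812854452396812
pull [-3.41371753e-05 -2.66995580e-05  4.29856192e-02]
green 252 [0.0101 0.0981]
red 5 [0.0795 0.0971]
```

View pics/end.png

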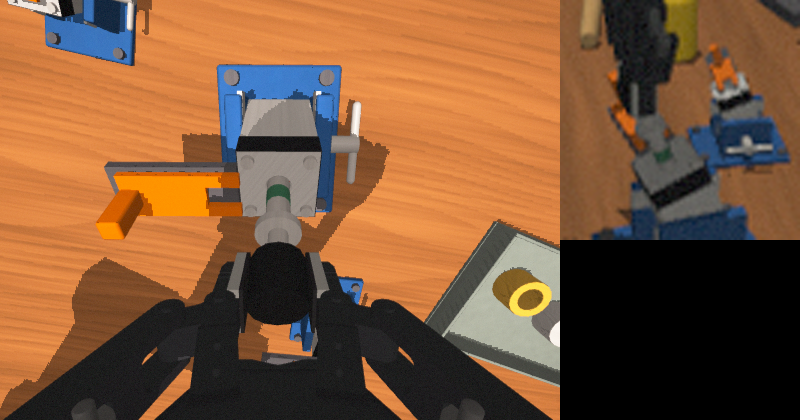

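The whole green band shows at (278,190) with bare steel below it and no red. The pull is 43 mm and the forces are under 2 N. I'll hand it in.

```bash
python3 -c "
from rig import close_job
print(close_job())"
```

```text
the job is handed in; nothing more can be done
None
```

The job is handed in: the lock is fully open and the rod is drawn out 43 mm, still held in the gripper. `close_job()` gives no verdict.

**What I did**
- I picked the largest of the three vices; its base measured 146 x 115 mm, the others about 97 x 76 mm.
- I gripped the orange post and slid the lock about 35 mm, until it pushed back with 14 N at its end stop.
- I then gripped the black grip and drew the rod out along the bore axis. Wrist force stayed around 2 N while drawing, and I never touched the other things on the bench.

**Last checks**
- **Rod:** by the tool's travel it is 43.0 mm out, with under 0.1 mm of sideways drift. Force was about 1.6 N and the rod was still, gripped at 29.5 mm.
- **Bands:** the wrist picture shows the whole green band with bare steel below it. No red shows at the bore mouth; the colour check's few red pixels were up by the grip.
- **Lock:** after sliding, the post measured about y = 99.5 mm and the fork end 26 mm, so the lock is at about 40 mm.

**What disagreed**
- **Fingertip position:** the camera images put the fingertips about 14 mm behind the reported tool point, where the spec says 17 mm ahead. My first close missed the post because of this; I went about 30 mm lower and it worked.
- **First try at the grip:** I came in about 5 mm off-centre and one pad touched with about 6 N. I reopened and centred before gripping.
- **Top view:** it could not confirm the final lock position, because the arm hid the post.

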